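# Hang the drill guide and index the dividing plate to the third stop

### The job

Get the dividing plate ready for drilling: first hang the loose saddle-shaped drill guide over the fixture's horizontal bar, between the two collars, so that it sits fully down and upright with one leg either side of the bar, and let go of it. Then take the black knob in the middle of the plate and turn it clockwise, seen from above, feeling and counting the detent clicks, to the third stop and never on past it. Finish with the knob still gripped at the third stop: do not let go of it, and leave everything else on the bench where it is.

Things in the scene. Friction and masses are not known exactly. Their poses are not given: they have to be found in the camera images.
- guide: the loose saddle-shaped aluminium drill guide, about 160 g, 79 mm tall, standing on its two legs left of the fixture; origin mid-underside. An upside-down U: slot 16 mm wide, 38 mm deep, open below and at both ends (along x); legs 5 mm thick, 30 mm along x; crown 30 (x) x 26 (y) mm, top 45 mm up. A 14 mm round bush juts from each leg (axis 25 mm off the middle, 12 to 30 mm up). Symmetric.
- guide_center (a point): the guide's middle, 39.5 mm above the underside of its legs; x along the slot, y across, z up. The grip block stands on the crown above it: 24 mm along x, 16 mm along y, from 45 to 79 mm above the underside. Grasp it there, best across the 24 mm (fingers closing along x). Hung fully down, this point is 1.5 mm above bar_mid and the guide's top 106 mm above the bench.
- index_fixture: the indexing fixture, fixed to the bench (its place and yaw vary): dark steel base plate 124 (x) x 162 (y) x 12 mm, carrying the round dividing plate, its knob and the bar; origin on the bench under the knob's axis; the bar is on its +y side (towards the robot), 78 mm from the knob's axis
- bar_mid (a point): middle of the top face of the fixture's steel bar, 65 mm above the bench; x along the bar, y across it (away from the knob), z up. Bar 10 mm wide, 20 mm tall, 116 mm long, on two posts 55 mm high, 44 to 58 mm from the middle. Two collars round it, 18 mm across, reach 4.5 mm above its top and leave 52 mm between them (26 mm either side), where the guide's crown rests on the bar.
- knob_grip (a point): point on the knob's upright axis at gripping height, 83 mm above the bench; turns with the knob. The black grip is an upright bar 14 mm thick along this x, 40 mm long along y, 60 to 100 mm above the bench, on a 20 mm stem. Grip it with fingers closing along x. The dividing plate below, 120 mm across, has its top 34 mm above the bench. At the start y points at the guide bar's middle.
- index_knob (a joint): angle of knob and dividing plate, rad; 0 at the rest position where it starts (within 0.03), growing clockwise seen from above. A sprung plunger clicks in every 20 degrees: first stop 0.349, second 0.698, third 1.047, then 1.396 and 1.745; end stops -0.05 and 1.80. Leaving a stop takes about 0.15 to 0.2 N m; this fades to none half-way, then the knob is drawn on into the next stop.
- motor_spare: bystander, leave alone: black cylindrical drive motor with a grey end, 93 x 32 x 32 mm, lying on its side near the front left of the bench
- blade_box: bystander, leave alone: small cardboard box with a dark band, 42 x 75 x 24 mm, near the left edge
- screwdriver_a: bystander, leave alone: screwdriver with an orange-red handle, 196 x 24 mm, lying along x near the right edge
- bracket_0: bystander, leave alone: dark printed angle bracket, 50 x 34 x 38 mm, behind the fixture
- usb_stick: bystander, leave alone: small black USB stick, 52 x 17 x 8 mm, lying flat on the left, near the front of the tall cabinets
There are look-alikes about, which are no part of the job. Of the things that look like the guide, the smaller one is meant.

How it is judged:
By the outcome, as a careful person would: the job done as asked, in the order asked, and still so for the second after the job is handed in, while the arm keeps its last pose, push and grip.
It also fails if it takes over 70 s, if anything falls off the work surface, if the arm or the gripper's body presses on something with over 40 N, if the wrist force passes 120 N, or if a joint passes its speed limit or range.

### The arm

A 6-joint arm with a two-finger parallel gripper is mounted at the origin on a cart in front of the work surface, level with it; the furniture and walls round the work are solid. World frame = base frame: x ahead of the robot, y to its left, z up, the work surface at z = 0. Lengths are in m, angles in degrees, forces in N, time in s.
With the tool pointing down it reaches from about 0.4 to 0.825 m from the base axis. Payload 7 kg.
Tool frame: the origin (TCP) lies midway between the tips of the shut fingers; the grasp point (between the pads) lies 19 mm behind it (ctrl.hold_point_z is the distance from the TCP to the grasp point, in m); z points along the fingers, y is the line along which they close (so a half turn about z gives the same grasp; the last joint's range is limited). The gripper opens to 88 mm and grips with 3 to 60 N. Pads are 19 mm wide; open, the fingers measure 130 mm over their backs; the gripper's body (78 mm by 193 mm) begins 47 mm behind the grasp point.
Start: joints at [-53.451, 20.546, 0.682, 0, -70.136, -16.507], TCP at [0.231, -0.634, 0.227] pointing down, gripper open.
Joint ranges: [-176.03, 176.03], [-82.01, 121.73], [-58.28, 71.71], [-173.87, 95.51], [-174.79, -0.11], [-173.66, 173.66]. Speed limits (degrees/s): [136.94, 136.94, 172.46, 180, 180, 180].

### API

Orientations are given as [roll, pitch, yaw] about the fixed x, y, z axes, in that order (R = Rz(yaw) Ry(pitch) Rx(roll)).
In Python, from plant import ctrl gives the robot as it stands.
- The arm moves only by the tool apply_moves, never from a script. Its argument "deltas" is a list of rows, each an object with "fingers": the finger opening in mm, from 0 to 87.6; "delta_pos": the shift along the tool's x, y, z in mm, a list of three; "angular": the turn, a rotation vector about the tool's x, y, z in degrees, a list of three. A call has 1 to 10 rows; each row is the pose to reach, as a shift and turn from the pose commanded when the call began, along the tool's axes at that moment; what a row does not reach only later rows make up. A row lasts 1/10 s, in which the tool goes at most 50 mm and 8.59 degrees, less where a joint would pass 70% of its speed; a pose out of reach is approached as far as the arm can. A call with a gripper value outside its range is refused whole. The fingers move at their own pace and stop on an object; the grip force is fixed at half the most. Time passes only in rows, so rows that repeat a pose let the fingers close. It gives the time, the measured TCP pose, the force, the opening and the grip force at its end, in the units of the state.
- ctrl.get_obs(): the state, without advancing time (a new reading comes with each control period).
- ctrl.snapshot(name): name is "scene" or "top"; returns the picture (384x512x3 uint8, red, green, blue); there is no depth.
- ctrl.camera_params(name): a dict with "fx", "fy", "cx", "cy" (pixels), "cam_to_world" (4x4, takes a point from camera to world coordinates). Camera axes: x right, y up, looking along -z (the intrinsics and any distortion apply to the point x, -y, -z); pixel columns grow to the right and rows downward; lengths in m; the calibration is good to about 2 mm. A picture is of the moment at which its call begins. camera_params takes no time and is no camera call.
- ctrl.close_job(): hands the job in; it is judged then, once.
The state is a dict: "clock": time; "joint_pos": joint angles; "qvel": joint speeds; "tau": joint torques, N m; "tool_pos": TCP position; "orientation": TCP orientation; "force": force on the tool from outside, world axes, zero at the start; "moment": the same for the moment, N m; "opening": finger opening in m; "gripper_force": force on a finger pad.
Only numpy, scipy, OpenCV 4.12 (cv2) and the standard library are available. Lean on these libraries where they do the work, as an engineer would, in place of code of your own. Each camera call takes 0.05 s, during which the arm holds its last target. There are 200 camera calls.

## Working session

There is one attempt and no reset: what is moved stays moved. The work goes in short steps, Python scripts to look and compute and a tool call to move; the robot and the scene stay as the last step left them, time stands still between calls to the robot, and variables do not carry over. Pictures are saved under pics/ and viewed, at most 10 in all, crops included, and the job is handed in when it is done.

Besides the shell and the picture viewer there is one more tool, called after "Request:" in YAML: its name, and indented under it one key for each argument. apply_moves: Moves the arm, as the interface text tells. Its arguments: {"type":"object","properties":{"deltas":{"type":"array"}},"required":["deltas"]}

```bash
mkdir -p pics; python3 - <<'E'
from plant import ctrl
import cv2
for n in("scene","top"):
    im=ctrl.snapshot(n); cv2.imwrite(f"pics/{n}0.png",im[:,:,::-1])
    p=ctrl.camera_params(n); print(n,p)
print(ctrl.get_obs())
E
```

```text
scene {'fx': 416.7348559090679, 'fy': 416.7348559090679, 'cx': 257.02355301631235, 'cy': 195.87032839730753, 'cam_to_world': array([[-0.82956726,  0.21889063, -0.5137169 , -0.10163965],
       [-0.55809728, -0.35562993,  0.74970313,  0.96971061],
       [-0.01859012,  0.90863317,  0.41718121,  0.63614928],
       [ 0.        ,  0.        ,  0.        ,  1.        ]])}
top {'fx': 365.1155208272572, 'fy': 365.1155208272572, 'cx': 256.2155414934328, 'cy': 192.52582868236442, 'cam_to_world': array([[ 0.01204753,  0.99300968, -0.11741653,  0.44361269],
       [-0.99992172,  0.01236065,  0.00193888,  0.00897979],
       [ 0.00337667,  0.11738398,  0.99308086,  1.04386387],
       [ 0.        ,  0.        ,  0.        ,  1.        ]])}
{'clock': 0.1, 'joint_pos': array([-5.34505916e+01,  2.05875181e+01,  6.39531661e-01, -1.79476539e-02,
       -7.01356025e+01, -1.65075279e+01]), 'qvel': array([ 0.00648899, -0.08034976,  0.25733948, -0.01123661, -0.03150882,
        0.04308667]), 'tau': array([-1.37610648e-03, -5.84162450e+01,  2.93753779e+01,  7.01560378e+00,
        1.02209425e-02, -5.74838327e-05]), 'tool_pos': array([ 0.23116305, -0.63372291,  0.22571746]), 'orientation': array([ 1.79915062e+02, -7.57585667e-03, -1.59964225e+02]), 'force': array([ 0.78512506, -0.10115995,  0.07569458]), 'moment': array([-0.02821648, -0.01423108, -0.01919329]), 'gripper_force': 0.0, 'opening': 0.08737671828739124}
```

View pics/scene0.png

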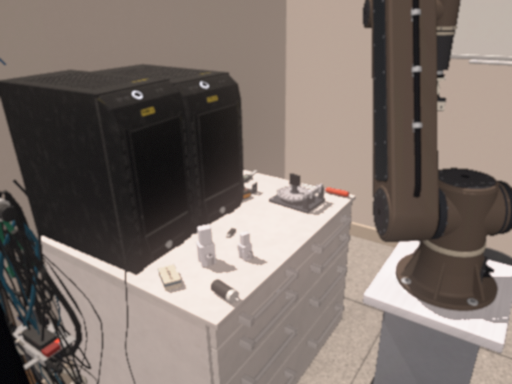

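View pics/top0.png

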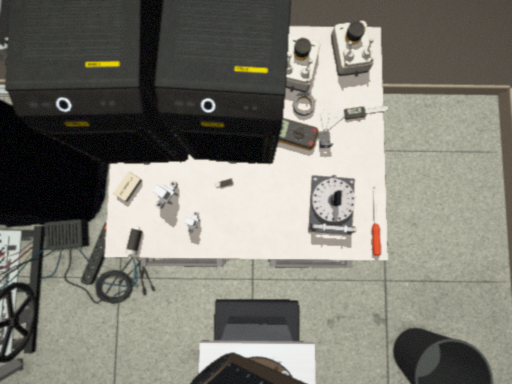

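The scene view shows two saddles, the larger at (206,245) and the smaller at (245,246). In the top view they are at (166,194) and (193,223). The fixture is at (332,205) in the top view, with its bar at row ~229. The smaller saddle, top (193,223), fits the description, and I'll check it in a close crop.

```bash
python3 - <<'E'
import cv2,numpy as np
t=cv2.imread("pics/top0.png"); s=cv2.imread("pics/scene0.png")
f=lambda im,x,y,w,h,k:cv2.resize(im[y:y+h,x:x+w],None,fx=k,fy=k,interpolation=cv2.INTER_CUBIC)
a=f(t,148,172,66,66,6); b=f(t,298,172,66,66,6)[:, :]; c=f(s,190,215,66,66,6)
cv2.imwrite("pics/crop.png",cv2.resize(np.vstack([np.hstack([a,b])]),(792,396)))
d=f(s,262,165,66,66,6)
cv2.imwrite("pics/crop2.png",np.hstack([c,d]))
E
```

```text
(no output)
```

View pics/crop.png

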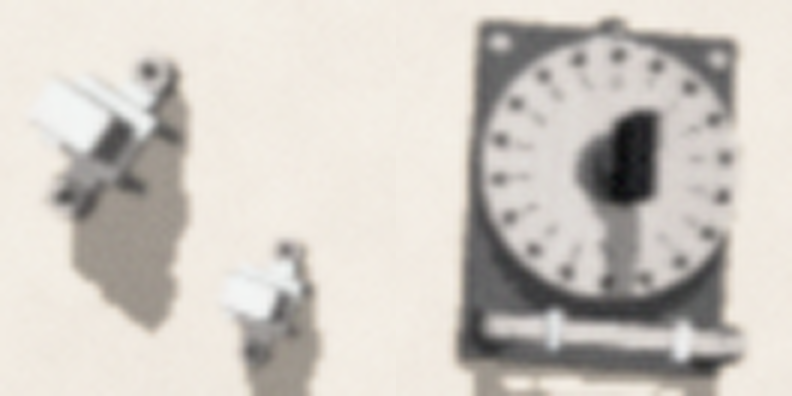

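View pics/crop2.png

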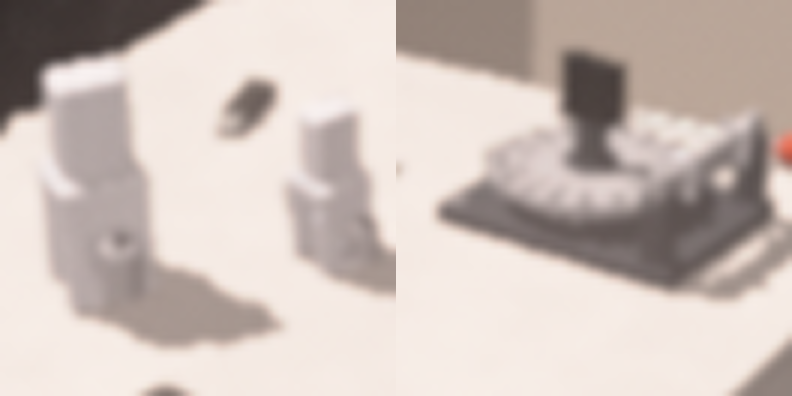

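The crops confirm it. The smaller saddle has its block top at about (189.5,221) and its bush ends at about (196,213) and (191,231). The larger one at (166,194) is the decoy. The collars are at about (324,227) and (346,229), and the knob top is at about (338,198).

```bash
cat >geo.py <<'E'
from plant import ctrl
import numpy as np, cv2
P={n:ctrl.camera_params(n) for n in("top","scene")}
def ray(n,u,v):
    p=P[n]; T=np.array(p["cam_to_world"]); d=T[:3,:3]@np.array([(u-p["cx"])/p["fx"],-(v-p["cy"])/p["fy"],-1]); return T[:3,3],d
def onz(n,u,v,z):
    o,d=ray(n,u,v); return o+d*(z-o[2])/d[2]
def tri(*obs):
    A=np.zeros((3,3));b=np.zeros(3)
    for n,u,v in obs:
        o,d=ray(n,u,v); d=d/np.linalg.norm(d); M=np.eye(3)-np.outer(d,d); A+=M;b+=M@o
    return np.linalg.solve(A,b)
def proj(n,X):
    p=P[n]; T=np.array(p["cam_to_world"]); c=T[:3,:3].T@(np.array(X)-T[:3,3]); return p["cx"]-p["fx"]*c[0]/c[2], p["cy"]+p["fy"]*c[1]/c[2]
E
python3 - <<'E'
from geo import *
np.set_printoptions(precision=4,suppress=True)
a=onz("top",196,213.2,.03);b=onz("top",191,230.7,.03);print("bush",a,b,(a+b)/2,np.linalg.norm(a-b),np.degrees(np.arctan2(*(a-b)[[1,0]])))
print("blocktop",onz("top",189.5,220.8,.079), "tri",tri(("top",189.5,220.8),("scene",190+330/6,215+110/6)))
c=onz("top",324.2,227,.067);d=onz("top",345.7,229,.067);print("collars",c,d,(c+d)/2,np.linalg.norm(c-d),np.degrees(np.arctan2(*(d-c)[[1,0]])))
t=cv2.imread("pics/top0.png");k=8
g=cv2.resize(cv2.cvtColor(t,6)[168:244,300:366],None,fx=k,fy=k,interpolation=cv2.INTER_CUBIC)
# dark base plate
m=cv2.morphologyEx((g<140).astype(np.uint8),cv2.MORPH_OPEN,np.ones((9,9)))
cs,_=cv2.findContours(m,0,1);cc=max(cs,key=cv2.contourArea);h=cv2.convexHull(cc);r=cv2.minAreaRect(h)
bx=cv2.boxPoints(r)/k+[300-.44,168-.44]
w=[onz("top",*q,.012) for q in bx];print("base",bx,np.array(w))
# light plate ring
m2=((g>150)).astype(np.uint8); m2=cv2.morphologyEx(m2,cv2.MORPH_CLOSE,np.ones((31,31)));m2=cv2.morphologyEx(m2,cv2.MORPH_OPEN,np.ones((61,61)))
cs,_=cv2.findContours(m2,1,1)
for c in cs:
    if 60000<cv2.contourArea(c)<160000:
        (x,y),(A,B),_=cv2.fitEllipse(cv2.convexHull(c)); print("ell",x/k+299.56,y/k+167.56,A/k,B/k,onz("top",x/k+299.56,y/k+167.56,.034))
print("knobtop",onz("top",298+(635-396)/6,172+157/6,.1))
E
```

```text
bush [0.5036 0.1735 0.03  ] [0.4551 0.1857 0.03  ] [0.4794 0.1796 0.03  ] 0.050004106770945855 -14.211739706971546
blocktop [0.4805 0.182  0.079 ] tri [0.4802 0.1822 0.0767]
collars [ 0.4688 -0.1753  0.067 ] [ 0.4642 -0.2326  0.067 ] [ 0.4665 -0.2039  0.067 ] 0.057460453963572924 -94.6051420782362
base [[307.6931 232.5365]
 [311.4471 175.2251]
 [357.0707 178.2135]
 [353.3167 235.525 ]] [[ 0.4542 -0.1391  0.012 ]
 [ 0.6175 -0.1506  0.012 ]
 [ 0.6104 -0.2811  0.012 ]
 [ 0.4474 -0.2673  0.012 ]]
ell 330.28044372558594 218.7719255065918 45.85775375366211 60.70261001586914 [ 0.4925 -0.1985  0.034 ]
knobtop [ 0.5431 -0.2053  0.1   ]
```

```bash
python3 - <<'E'
from geo import *
np.set_printoptions(precision=4,suppress=True)
# big guide block top centre: top crop (75,110)?; scene crop (85,75)
X=tri(("top",148+78/6,172+112/6),("scene",190+85/6,215+76/6));print("bigtop",X)
for u,v in((150,70),(68,195)): print(onz("top",148+u/6,172+v/6,.05))
t=cv2.imread("pics/top0.png")
for n,x,y in(("big",148,180),("small",180,208)):
    c=cv2.resize(t[y:y+36,x:x+30],None,fx=8,fy=8,interpolation=cv2.INTER_CUBIC).astype(int)
    m=((c[:,:,0]-c[:,:,2]>-6)&(c.min(2)>200)).astype(np.uint8)
    cs,_=cv2.findContours(m,0,1);k=max(cs,key=cv2.contourArea);r=cv2.minAreaRect(k)
    b=cv2.boxPoints(r)/8+[x-.44,y-.44];z=X[2] if n=="big" else .079
    W=np.array([onz("top",*q,z) for q in b]);print(n,W,W.mean(0))
E
```

```text
bigtop [0.5575 0.2545 0.1051]
[0.5828 0.2359 0.05  ]
[0.5249 0.2709 0.05  ]
big [[0.5727 0.2749 0.1051]
 [0.5734 0.2237 0.1051]
 [0.5414 0.2225 0.1051]
 [0.5408 0.2735 0.1051]] [0.5571 0.2487 0.1051]
small [[0.4924 0.1972 0.079 ]
 [0.4968 0.1636 0.079 ]
 [0.473  0.1601 0.079 ]
 [0.4687 0.1935 0.079 ]] [0.4827 0.1786 0.079 ]
```

```bash
cat >>geo.py <<'E'
from scipy.spatial.transform import Rotation as Ro
def to(x,y,z,yaw):
    o=ctrl.get_obs(); p=np.array(o["tool_pos"]); R=Ro.from_euler("xyz",o["orientation"],degrees=True)
    G=Ro.from_euler("xyz",[180,0,yaw],degrees=True)
    print("delta",np.round(R.inv().apply(np.array([x,y,z])-p)*1000,1),"rot",np.round((R.inv()*G).as_rotvec(degrees=True),2),"from",p.round(4),np.round(o["orientation"],2),"F",np.round(o["force"],1),"op",round(o["opening"],4),"t",o["clock"])
E
python3 -c "
from geo import *
to(.43,-.22,.21,-160);to(.48,.181,.16,166)"
```

```text
delta [-328.5  320.5   16.1] rot [ 0.08 -0.01  0.04] from [ 0.2312 -0.6337  0.2257] [ 1.7992e+02 -1.0000e-02 -1.5996e+02] F [ 0.8 -0.1  0.1] op 0.0874 t 0.1
delta [-512.9  680.1   66.7] rot [ 8.000e-02 -3.000e-02  3.404e+01] from [ 0.2312 -0.6337  0.2257] [ 1.7992e+02 -1.0000e-02 -1.5996e+02] F [ 0.8 -0.1  0.1] op 0.0874 t 0.1
```

Request:
apply_moves:
  deltas:
    - {"fingers": 60, "delta_pos": [-35, 35, 0], "angular": [0, 0, 0]}
    - {"fingers": 60, "delta_pos": [-70, 70, 0], "angular": [0, 0, 0]}
    - {"fingers": 60, "delta_pos": [-105, 105, 0], "angular": [0, 0, 0]}
    - {"fingers": 60, "delta_pos": [-140, 140, 0], "angular": [0, 0, 0]}
    - {"fingers": 60, "delta_pos": [-175, 175, 0], "angular": [0, 0, 0]}
    - {"fingers": 60, "delta_pos": [-210, 210, 0], "angular": [0, 0, 0]}
    - {"fingers": 60, "delta_pos": [-245, 245, 0], "angular": [0, 0, 0]}
    - {"fingers": 60, "delta_pos": [-280, 280, 0], "angular": [0, 0, 0]}
    - {"fingers": 60, "delta_pos": [-315, 315, 0], "angular": [0, 0, 0]}
    - {"fingers": 60, "delta_pos": [-330, 330, 0], "angular": [0, 0, 0]}

```text
clock: 1.1
tool_pos: [0.4292, -0.208, 0.2266]
orientation: [180.0, 0.0, -159.8]
force: [-0.0, -0.7, -0.4]
opening: 0.0603
gripper_force: 0.0
```

```bash
python3 -c "
from geo import *
to(.48,.181,.16,166)"
```

```text
delta [-181.9  347.6   66.8] rot [2.000e-02 4.000e-02 3.418e+01] from [ 0.4292 -0.208   0.2266] [ 1.7999e+02  4.0000e-02 -1.5982e+02] F [-0.  -0.7 -0.4] op 0.0603 t 1.1
```

Request:
apply_moves:
  deltas:
    - {"fingers": 60, "delta_pos": [-20, 40, 0], "angular": [0, 0, 4]}
    - {"fingers": 60, "delta_pos": [-41, 80, 0], "angular": [0, 0, 8]}
    - {"fingers": 60, "delta_pos": [-62, 120, 0], "angular": [0, 0, 12]}
    - {"fingers": 60, "delta_pos": [-83, 160, 0], "angular": [0, 0, 16]}
    - {"fingers": 60, "delta_pos": [-104, 200, 0], "angular": [0, 0, 20]}
    - {"fingers": 60, "delta_pos": [-125, 240, 10], "angular": [0, 0, 24]}
    - {"fingers": 60, "delta_pos": [-146, 280, 25], "angular": [0, 0, 28]}
    - {"fingers": 60, "delta_pos": [-167, 320, 45], "angular": [0, 0, 32]}
    - {"fingers": 60, "delta_pos": [-182, 347, 60], "angular": [0, 0, 34]}
    - {"fingers": 60, "delta_pos": [-182, 347.5, 67], "angular": [0, 0, 34]}

```text
clock: 2.1
tool_pos: [0.48, 0.1807, 0.1576]
orientation: [-179.9, -0.1, 166.1]
force: [-1.1, -0.2, 0.3]
opening: 0.0598
gripper_force: 0.0
```

```bash
python3 -c "
from geo import *
to(.48,.181,.053,166)
s=ctrl.snapshot('scene');t=ctrl.snapshot('top')
o=ctrl.get_obs();p=np.array(o['tool_pos'])
print(proj('scene',p),proj('scene',[.48,.181,.079]),proj('top',p))
a=cv2.resize(s[180:280,190:290],None,fx=4,fy=4,interpolation=2);b=cv2.resize(t[165:265,140:240],None,fx=4,fy=4,interpolation=2)
cv2.imwrite('pics/over.png',np.hstack([a,b])[:,:,::-1])"
```

```text
delta [-1.000e-01  4.000e-01  1.046e+02] rot [-0.09 -0.07  0.14] from [0.48   0.1807 0.1576] [-1.7991e+02 -7.0000e-02  1.6614e+02] F [-1.1 -0.2  0.3] op 0.0598 t 2.1
(np.float64(245.20620274125082), np.float64(205.7213788753039)) (np.float64(245.15313898905856), np.float64(232.4157253963674)) (np.float64(185.37554075875553), np.float64(220.07188563219154))
```

View pics/over.png

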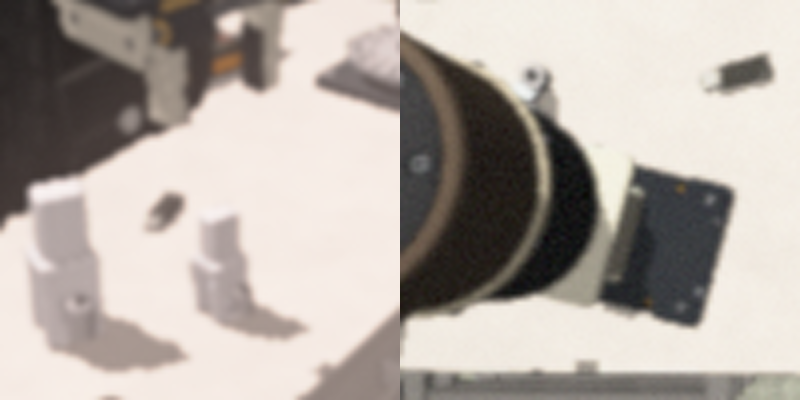

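The fingers straddle the small guide: the tip midpoint is near crop (215,98) and the block top is at (220,215). I'll descend.

Request:
apply_moves:
  deltas:
    - {"fingers": 60, "delta_pos": [0, 0, 30], "angular": [0, 0, 0]}
    - {"fingers": 60, "delta_pos": [0, 0, 60], "angular": [0, 0, 0]}
    - {"fingers": 60, "delta_pos": [0, 0, 85], "angular": [0, 0, 0]}
    - {"fingers": 60, "delta_pos": [0, 0, 102], "angular": [0, 0, 0]}
    - {"fingers": 60, "delta_pos": [0, 0, 102], "angular": [0, 0, 0]}
    - {"fingers": 35, "delta_pos": [0, 0, 102], "angular": [0, 0, 0]}
    - {"fingers": 28, "delta_pos": [0, 0, 102], "angular": [0, 0, 0]}
    - {"fingers": 20, "delta_pos": [0, 0, 102], "angular": [0, 0, 0]}
    - {"fingers": 15, "delta_pos": [0, 0, 102], "angular": [0, 0, 0]}
    - {"fingers": 10, "delta_pos": [0, 0, 102], "angular": [0, 0, 0]}

```text
clock: 3.2
tool_pos: [0.4805, 0.1782, 0.0582]
orientation: [179.9, 0.0, 166.1]
force: [-1.1, 0.8, 1.0]
opening: 0.0256
gripper_force: 3.9
```

Request:
apply_moves:
  deltas:
    - {"fingers": 10, "delta_pos": [0, 0, 0], "angular": [0, 0, 0]}
    - {"fingers": 10, "delta_pos": [0, 0, 0], "angular": [0, 0, 0]}
    - {"fingers": 10, "delta_pos": [0, 0, 0], "angular": [0, 0, 0]}

```text
clock: 3.5
tool_pos: [0.4806, 0.1781, 0.058]
orientation: [180.0, 0.0, 166.1]
force: [0.7, -0.0, 5.0]
opening: 0.0243
gripper_force: 29.4
```

Request:
apply_moves:
  deltas:
    - {"fingers": 10, "delta_pos": [0, 0, -20], "angular": [0, 0, 0]}
    - {"fingers": 10, "delta_pos": [0, 0, -50], "angular": [0, 0, 0]}
    - {"fingers": 10, "delta_pos": [0, 0, -85], "angular": [0, 0, 0]}
    - {"fingers": 10, "delta_pos": [0, 0, -110], "angular": [0, 0, 0]}
    - {"fingers": 10, "delta_pos": [0, 0, -110], "angular": [0, 0, 0]}

```text
clock: 4.0
tool_pos: [0.4814, 0.1788, 0.1707]
orientation: [179.8, 0.2, 166.1]
force: [0.7, -0.6, -2.3]
opening: 0.0242
gripper_force: 29.4
```

```bash
python3 -c "
from geo import *
to(.4665,-.202,.165,175.6)"
```

```text
delta [ -77.2 -373.2    4.4] rot [ 0.22  0.2  -9.54] from [0.4814 0.1788 0.1707] [179.77   0.19 166.06] F [ 0.7 -0.6 -2.3] op 0.0242 t 4.0
```

Request:
apply_moves:
  deltas:
    - {"fingers": 10, "delta_pos": [-8, -40, 0], "angular": [0, 0, -1]}
    - {"fingers": 10, "delta_pos": [-16, -80, 0], "angular": [0, 0, -2]}
    - {"fingers": 10, "delta_pos": [-25, -122, 0], "angular": [0, 0, -3]}
    - {"fingers": 10, "delta_pos": [-34, -164, 0], "angular": [0, 0, -4]}
    - {"fingers": 10, "delta_pos": [-42, -206, 0], "angular": [0, 0, -5]}
    - {"fingers": 10, "delta_pos": [-51, -248, 0], "angular": [0, 0, -6]}
    - {"fingers": 10, "delta_pos": [-60, -290, 0], "angular": [0, 0, -7]}
    - {"fingers": 10, "delta_pos": [-68, -330, 0], "angular": [0, 0, -8.5]}
    - {"fingers": 10, "delta_pos": [-75, -362, 0], "angular": [0, 0, -9.5]}
    - {"fingers": 10, "delta_pos": [-77, -373, 0], "angular": [0, 0, -9.5]}

```text
clock: 5.0
tool_pos: [0.4635, -0.2049, 0.1659]
orientation: [180.0, -0.2, 175.4]
force: [-0.0, 0.9, -1.9]
opening: 0.0238
gripper_force: 29.8
```

Request:
apply_moves:
  deltas:
    - {"fingers": 10, "delta_pos": [0, 0, 0], "angular": [0, 0, 0]}
    - {"fingers": 10, "delta_pos": [0, 0, 0], "angular": [0, 0, 0]}
    - {"fingers": 10, "delta_pos": [0, 0, 0], "angular": [0, 0, 0]}

```text
clock: 5.3
tool_pos: [0.4647, -0.2018, 0.1672]
orientation: [180.0, -0.0, 175.6]
force: [-0.3, -0.4, -1.6]
opening: 0.0237
gripper_force: 29.8
```

```bash
python3 -c "
from geo import *
to(.4665,-.202,.13,175.6)
s=ctrl.snapshot('scene');t=ctrl.snapshot('top')
cv2.imwrite('pics/s1.png',s[:,:,::-1]);cv2.imwrite('pics/t1.png',t[:,:,::-1])
a=cv2.resize(s[140:220,260:340],None,fx=5,fy=5,interpolation=2);b=cv2.resize(t[170:250,290:370],None,fx=5,fy=5,interpolation=2)
cv2.imwrite('pics/over2.png',np.hstack([a,b])[:,:,::-1])"
```

```text
delta [-1.8 -0.1 37.2] rot [ 0.02 -0.04 -0.02] from [ 0.4647 -0.2018  0.1672] [ 1.7998e+02 -4.0000e-02  1.7558e+02] F [-0.3 -0.4 -1.6] op 0.0237 t 5.3
```

View pics/over2.png

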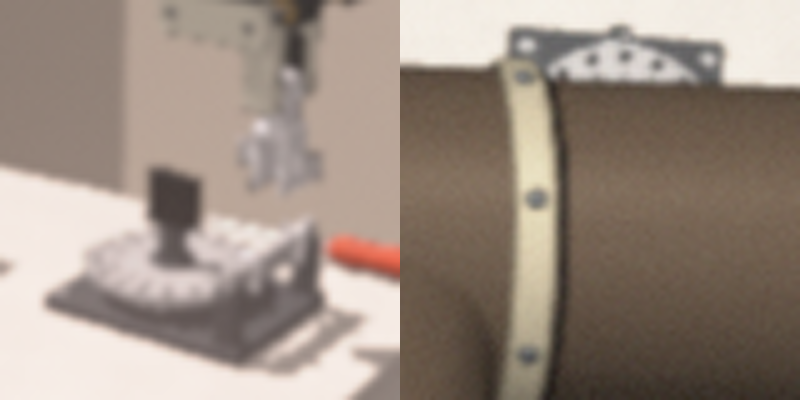

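```bash
python3 - <<'E'
from geo import *
np.set_printoptions(precision=4,suppress=True,linewidth=150)
g=cv2.cvtColor(cv2.imread("pics/top0.png"),6).astype(float)
print(g[222:236,318:352:2].astype(int))
pts=[]
for u in list(range(328,343)):
    v=np.arange(224,234);w=np.clip(g[224:234,u]-120,0,None)
    pts.append((u,(v*w).sum()/w.sum()))
W=np.array([onz("top",u,v,.065)[:2] for u,v in pts]);print(W[[0,4,7,10,14]])
k=np.polyfit(W[:,1],W[:,0],1);print("slope deg",np.degrees(np.arctan(k[0])),"x at -.202",np.polyval(k,-.202))
# guide bushes/top rows in top0
b=cv2.imread("pics/top0.png").astype(int)
print(b[208:236,180:204].min(2))
E
```

```text
[[ 96  75  62  73  62  68  69  76  71  71  67  62  59  64  81  96  95]
 [ 99  88  81 130  78  60  64  64  61  63  62  62  67  78  96  97  96]
 [131 136 142 203 111  76  68  62  67  63  63  61  82 103 110  97  98]
 [196 199 191 223 159 131 125 117 113 101  97  84 101 137 152  94  97]
 [210 216 205 225 204 201 196 196 190 169 159 140 141 169 200 115 112]
 [190 201 195 222 211 215 214 214 212 208 205 200 198 210 228 172 165]
 [133 151 164 213 195 202 198 201 205 210 214 216 213 220 231 206 199]
 [ 98 109 131 194 132 136 135 147 164 190 198 202 201 216 229 208 210]
 [ 98 102 107 133  98  99 103 107 114 130 131 133 137 196 219 185 190]
 [ 97  99  99 101  94  97  99  95  96 100  99  96  99 170 176 110 116]
 [111 106 102 101  94  95  96  95  95  95  94  93  94 118 110  58  62]
 [144 143 141 140 131 121 117 108 104 105  99  95  99  98  92  64  72]
 [176 169 172 181 180 166 145 140 142 140 136 127 117 109 106  96 103]
 [225 209 218 226 227 215 180 181 181 180 178 171 151 143 141 138 147]]
[[ 0.4688 -0.1858]
 [ 0.4686 -0.1965]
 [ 0.4679 -0.2045]
 [ 0.4672 -0.2125]
 [ 0.4668 -0.2232]]
slope deg
[... 2121 characters left out ...]
0 228]
 [224 224 226 225 224 224 223 209 171 126 114 122 125 127 137 138 134 140 138 139 150 182 217 227]
 [225 224 225 225 224 225 222 203 159 102  98 111 108 124 137 138 139 141 141 141 150 184 219 229]
 [224 225 224 225 225 225 222 206 169 116 103 110 105 123 138 137 142 142 141 143 157 188 219 226]
 [225 225 223 224 224 225 224 217 185 141 120 112 119 134 140 140 139 141 141 146 171 210 223 226]
 [224 224 225 225 224 225 223 220 194 147 124 127 134 138 138 141 142 142 138 149 182 220 225 227]
 [223 225 225 225 223 224 222 222 201 158 137 141 141 144 141 145 143 143 143 156 189 220 227 226]
 [225 224 225 225 224 223 223 222 203 169 146 141 141 141 139 139 144 140 149 172 212 224 226 226]]
```

```bash
python3 -c "
from geo import *
to(.468,-.203,.13,176)"
```

```text
delta [-3.1 -1.  37.5] rot [ 0.01 -0.   -0.38] from [ 0.465  -0.2018  0.1675] [179.99  -0.   175.62] F [ 0.1  0.4 -2.3] op 0.0239 t 5.4
```

Request:
apply_moves:
  deltas:
    - {"fingers": 10, "delta_pos": [-3, -1, 15], "angular": [0, 0, -0.4]}
    - {"fingers": 10, "delta_pos": [-3, -1, 30], "angular": [0, 0, -0.4]}
    - {"fingers": 10, "delta_pos": [-3, -1, 38], "angular": [0, 0, -0.4]}
    - {"fingers": 10, "delta_pos": [-3, -1, 38], "angular": [0, 0, -0.4]}

```text
clock: 5.8
tool_pos: [0.4671, -0.2033, 0.1286]
orientation: [180.0, -0.1, 176.0]
force: [0.6, 0.3, -0.6]
opening: 0.0236
gripper_force: 29.8
```

Request:
apply_moves:
  deltas:
    - {"fingers": 10, "delta_pos": [0, 0, 4], "angular": [0, 0, 0]}
    - {"fingers": 10, "delta_pos": [0, 0, 8], "angular": [0, 0, 0]}
    - {"fingers": 10, "delta_pos": [0, 0, 11], "angular": [0, 0, 0]}
    - {"fingers": 10, "delta_pos": [0, 0, 11], "angular": [0, 0, 0]}

```text
clock: 6.2
tool_pos: [0.4676, -0.2039, 0.1183]
orientation: [180.0, -0.0, 175.9]
force: [-1.1, -0.1, -1.9]
opening: 0.024
gripper_force: 29.8
```

Request:
apply_moves:
  deltas:
    - {"fingers": 10, "delta_pos": [0, 0, 7], "angular": [0, 0, 0]}
    - {"fingers": 10, "delta_pos": [0, 0, 14], "angular": [0, 0, 0]}
    - {"fingers": 10, "delta_pos": [0, 0, 20], "angular": [0, 0, 0]}
    - {"fingers": 10, "delta_pos": [0, 0, 25], "angular": [0, 0, 0]}
    - {"fingers": 10, "delta_pos": [0, 0, 28], "angular": [0, 0, 0]}
    - {"fingers": 10, "delta_pos": [0, 0, 28], "angular": [0, 0, 0]}

```text
clock: 6.8
tool_pos: [0.4675, -0.2039, 0.09]
orientation: [-180.0, -0.1, 175.9]
force: [0.9, 0.2, -2.4]
opening: 0.024
gripper_force: 29.8
```

Request:
apply_moves:
  deltas:
    - {"fingers": 10, "delta_pos": [0, 0, 2], "angular": [0, 0, 0]}
    - {"fingers": 10, "delta_pos": [0, 0, 4], "angular": [0, 0, 0]}
    - {"fingers": 10, "delta_pos": [0, 0, 5], "angular": [0, 0, 0]}
    - {"fingers": 10, "delta_pos": [0, 0, 5], "angular": [0, 0, 0]}

```text
clock: 7.2
tool_pos: [0.4677, -0.2039, 0.0855]
orientation: [180.0, -0.0, 175.9]
force: [0.3, -0.2, -2.4]
opening: 0.0237
gripper_force: 29.8
```

Request:
apply_moves:
  deltas:
    - {"fingers": 10, "delta_pos": [0, 0, 0.8], "angular": [0, 0, 0]}
    - {"fingers": 10, "delta_pos": [0, 0, 1.5], "angular": [0, 0, 0]}
    - {"fingers": 10, "delta_pos": [0, 0, 1.5], "angular": [0, 0, 0]}

```text
clock: 7.5
tool_pos: [0.4681, -0.2039, 0.085]
orientation: [-180.0, 0.0, 176.0]
force: [-2.3, 2.2, 6.6]
opening: 0.024
gripper_force: 29.8
```

Contact at TCP height 0.085, which matches the seated height. Releasing now.

Request:
apply_moves:
  deltas:
    - {"fingers": 26, "delta_pos": [0, 0, 0], "angular": [0, 0, 0]}
    - {"fingers": 32, "delta_pos": [0, 0, 0], "angular": [0, 0, 0]}
    - {"fingers": 40, "delta_pos": [0, 0, 0], "angular": [0, 0, 0]}
    - {"fingers": 45, "delta_pos": [0, 0, 0], "angular": [0, 0, 0]}
    - {"fingers": 45, "delta_pos": [0, 0, 0], "angular": [0, 0, 0]}
    - {"fingers": 45, "delta_pos": [0, 0, -15], "angular": [0, 0, 0]}
    - {"fingers": 45, "delta_pos": [0, 0, -45], "angular": [0, 0, 0]}
    - {"fingers": 45, "delta_pos": [0, 0, -80], "angular": [0, 0, 0]}
    - {"fingers": 45, "delta_pos": [0, 0, -90], "angular": [0, 0, 0]}
    - {"fingers": 45, "delta_pos": [0, 0, -90], "angular": [0, 0, 0]}

```text
clock: 8.5
tool_pos: [0.4688, -0.2041, 0.1758]
orientation: [-180.0, 0.2, 175.9]
force: [-0.8, -0.8, -0.5]
opening: 0.0449
gripper_force: 0.0
```

```bash
python3 -c "
from geo import *
to(.5435,-.207,.15,176)
s=ctrl.snapshot('scene')
print(proj('scene',[.468,-.2035,.106]),proj('scene',[.5435,-.2065,.1]))
g=np.array([[.468+y*-.9976+x*.07,-.204+y*.07+x*.9976,.106] for x,y in((12,8),(12,-8),(-12,-8),(-12,8)) for x,y in[(x/1e3,y/1e3)]])
print([np.round(proj('scene',q),1) for q in g])
cv2.imwrite('pics/s2.png',cv2.resize(s[150:220,265:335],None,fx=8,fy=8,interpolation=2)[:,:,::-1])"
```

```text
delta [-74.6   2.4  26.1] rot [-0.    0.21 -0.05] from [ 0.4688 -0.2041  0.1758] [-180.      0.21  175.95] F [-0.8 -0.8 -0.5] op 0.0449 t 8.5
(np.float64(314.46803095167706), np.float64(177.8634483692941)) (np.float64(295.0805467213572), np.float64(174.8877795593205))
[array([314.8, 179.5]), array([310.6, 178.4]), array([314.3, 176.2]), array([318.5, 177.2])]
```

View pics/s2.png

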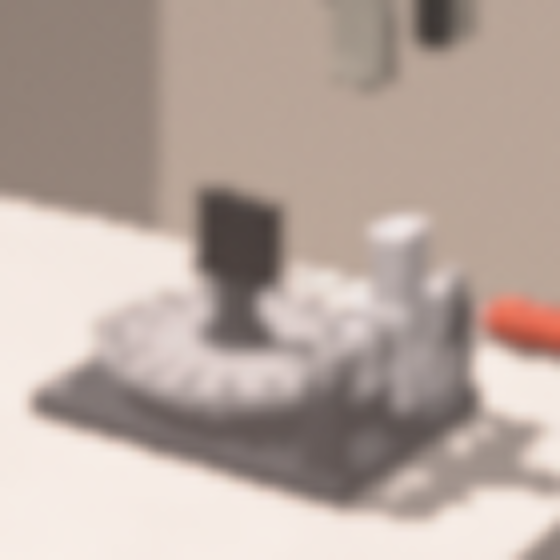

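The guide sits upright on the bar between the collars, with its top at crop (400,226), px (315,178), as predicted. The knob top is at px (295,174.6). Next is the knob.

```bash
python3 -c "
from geo import *
to(.5445,-.2085,.064,176)"
```

```text
delta [-76.6   0.8 110.3] rot [ 0.02  0.07 -0.07] from [ 0.4679 -0.2039  0.1742] [1.7998e+02 7.0000e-02 1.7593e+02] F [ 0.4  0.6 -0.2] op 0.045 t 8.55
```

Request:
apply_moves:
  deltas:
    - {"fingers": 45, "delta_pos": [-30, 0.5, 0], "angular": [0, 0, 0]}
    - {"fingers": 45, "delta_pos": [-60, 0.8, 0], "angular": [0, 0, 0]}
    - {"fingers": 45, "delta_pos": [-76.5, 0.8, 0], "angular": [0, 0, 0]}
    - {"fingers": 45, "delta_pos": [-76.5, 0.8, 10], "angular": [0, 0, 0]}
    - {"fingers": 45, "delta_pos": [-76.5, 0.8, 35], "angular": [0, 0, 0]}
    - {"fingers": 45, "delta_pos": [-76.5, 0.8, 60], "angular": [0, 0, 0]}
    - {"fingers": 45, "delta_pos": [-76.5, 0.8, 85], "angular": [0, 0, 0]}
    - {"fingers": 45, "delta_pos": [-76.5, 0.8, 102], "angular": [0, 0, 0]}
    - {"fingers": 45, "delta_pos": [-76.5, 0.8, 110], "angular": [0, 0, 0]}
    - {"fingers": 45, "delta_pos": [-76.5, 0.8, 110], "angular": [0, 0, 0]}

```text
clock: 9.55
tool_pos: [0.5424, -0.2084, 0.062]
orientation: [180.0, -0.2, 175.9]
force: [-0.0, -0.2, 0.4]
opening: 0.045
gripper_force: 0.0
```

Request:
apply_moves:
  deltas:
    - {"fingers": 30, "delta_pos": [0, 0, 0], "angular": [0, 0, 0]}
    - {"fingers": 22, "delta_pos": [0, 0, 0], "angular": [0, 0, 0]}
    - {"fingers": 17, "delta_pos": [0, 0, 0], "angular": [0, 0, 0]}
    - {"fingers": 14, "delta_pos": [0, 0, 0], "angular": [0, 0, 0]}
    - {"fingers": 10, "delta_pos": [0, 0, 0], "angular": [0, 0, 0]}
    - {"fingers": 5, "delta_pos": [0, 0, 0], "angular": [0, 0, 0]}
    - {"fingers": 5, "delta_pos": [0, 0, 0], "angular": [0, 0, 0]}

```text
clock: 10.25
tool_pos: [0.5444, -0.2083, 0.0646]
orientation: [180.0, 0.0, 176.0]
force: [-1.2, 3.9, 6.0]
opening: 0.0139
gripper_force: 30.0
```

```bash
python3 -c "
from geo import *
o=ctrl.get_obs()
for k in ('tool_pos','orientation','force','moment','opening','gripper_force','joint_pos'):print(k,np.round(o[k],4))"
```

```text
tool_pos [ 0.5444 -0.2083  0.0646]
orientation [1.799898e+02 4.250000e-02 1.759590e+02]
force [-1.2115  3.8986  5.985 ]
moment [1.4866 0.3895 0.0064]
opening 0.0139
gripper_force 29.9981
joint_pos [-1.73540e+00  2.07824e+01 -2.26281e+01 -1.17000e-02 -4.65466e+01
 -9.22975e+01]
```

Request:
apply_moves:
  deltas:
    - {"fingers": 5, "delta_pos": [0, 0, 0], "angular": [0, 0, 2]}
    - {"fingers": 5, "delta_pos": [0, 0, 0], "angular": [0, 0, 4]}
    - {"fingers": 5, "delta_pos": [0, 0, 0], "angular": [0, 0, 5]}
    - {"fingers": 5, "delta_pos": [0, 0, 0], "angular": [0, 0, 5]}

```text
clock: 10.65
tool_pos: [0.5444, -0.2083, 0.0646]
orientation: [180.0, 0.0, 170.9]
force: [-1.0, 4.0, 5.8]
opening: 0.0137
gripper_force: 30.0
```

```bash
cat >r.py <<'E'
from geo import *
o=ctrl.get_obs()
print([list(map(float,np.round(o[k],3))) for k in ('tool_pos','orientation','force','moment')],o['opening'],o['clock'])
E
python3 r.py
```

```text
[[0.544, -0.208, 0.065], [179.99, 0.032, 170.945], [-1.008, 3.967, 5.841], [1.599, 0.438, 0.186]] 0.013739396135064592 10.65
```

Request:
apply_moves:
  deltas:
    - {"fingers": 5, "delta_pos": [0, 0, 0], "angular": [0, 0, 2]}
    - {"fingers": 5, "delta_pos": [0, 0, 0], "angular": [0, 0, 4]}
    - {"fingers": 5, "delta_pos": [0, 0, 0], "angular": [0, 0, 5]}
    - {"fingers": 5, "delta_pos": [0, 0, 0], "angular": [0, 0, 5]}

```text
clock: 11.05
tool_pos: [0.5445, -0.2082, 0.0646]
orientation: [180.0, 0.0, 165.9]
force: [-2.1, 5.1, 6.4]
opening: 0.0138
gripper_force: 30.0
```

```bash
python3 r.py
```

```text
[[0.544, -0.208, 0.065], [179.977, 0.038, 165.927], [-2.053, 5.087, 6.374], [1.675, 0.431, 0.004]] 0.013806273012103297 11.05
```

Request:
apply_moves:
  deltas:
    - {"fingers": 5, "delta_pos": [0, 0, 0], "angular": [0, 0, 2]}
    - {"fingers": 5, "delta_pos": [0, 0, 0], "angular": [0, 0, 4]}
    - {"fingers": 5, "delta_pos": [0, 0, 0], "angular": [0, 0, 5]}
    - {"fingers": 5, "delta_pos": [0, 0, 0], "angular": [0, 0, 5]}

```text
clock: 11.45
tool_pos: [0.5445, -0.2081, 0.0646]
orientation: [180.0, 0.0, 160.9]
force: [-0.8, 5.1, 5.1]
opening: 0.0139
gripper_force: 30.0
```

```bash
python3 r.py
```

```text
[[0.544, -0.208, 0.065], [179.967, 0.036, 160.913], [-0.841, 5.09, 5.063], [1.808, 0.391, -0.047]] 0.013939535740502744 11.45
```

Request:
apply_moves:
  deltas:
    - {"fingers": 5, "delta_pos": [0, 0, 0], "angular": [0, 0, 2]}
    - {"fingers": 5, "delta_pos": [0, 0, 0], "angular": [0, 0, 4]}
    - {"fingers": 5, "delta_pos": [0, 0, 0], "angular": [0, 0, 5]}
    - {"fingers": 5, "delta_pos": [0, 0, 0], "angular": [0, 0, 5]}

```text
clock: 11.85
tool_pos: [0.5445, -0.2081, 0.0646]
orientation: [180.0, 0.0, 155.9]
force: [-1.4, 6.0, 6.4]
opening: 0.0141
gripper_force: 30.0
```

```bash
python3 r.py
```

```text
[[0.545, -0.208, 0.065], [179.96, 0.037, 155.928], [-1.429, 5.982, 6.396], [1.994, 0.387, 0.046]] 0.014147576399236675 11.85
```

First stop reached: the moment rose, faded at half-way, reversed, then returned to about 0 at 20°. On to the second stop.

Request:
apply_moves:
  deltas:
    - {"fingers": 5, "delta_pos": [0, 0, 0], "angular": [0, 0, 2]}
    - {"fingers": 5, "delta_pos": [0, 0, 0], "angular": [0, 0, 4]}
    - {"fingers": 5, "delta_pos": [0, 0, 0], "angular": [0, 0, 5]}
    - {"fingers": 5, "delta_pos": [0, 0, 0], "angular": [0, 0, 5]}

```text
clock: 12.25
tool_pos: [0.5445, -0.208, 0.0646]
orientation: [180.0, 0.0, 150.9]
force: [-1.0, 5.6, 6.2]
opening: 0.0137
gripper_force: 30.0
```

```bash
python3 r.py
```

```text
[[0.545, -0.208, 0.065], [179.957, 0.032, 150.945], [-0.987, 5.649, 6.238], [2.066, 0.413, 0.149]] 0.013692214511979599 12.25
```

Request:
apply_moves:
  deltas:
    - {"fingers": 5, "delta_pos": [0, 0, 0], "angular": [0, 0, 2]}
    - {"fingers": 5, "delta_pos": [0, 0, 0], "angular": [0, 0, 4]}
    - {"fingers": 5, "delta_pos": [0, 0, 0], "angular": [0, 0, 6]}
    - {"fingers": 5, "delta_pos": [0, 0, 0], "angular": [0, 0, 8]}
    - {"fingers": 5, "delta_pos": [0, 0, 0], "angular": [0, 0, 10]}
    - {"fingers": 5, "delta_pos": [0, 0, 0], "angular": [0, 0, 10]}

```text
clock: 12.85
tool_pos: [0.5447, -0.2078, 0.0646]
orientation: [179.9, 0.0, 140.9]
force: [-0.5, 6.8, 5.9]
opening: 0.0139
gripper_force: 30.0
```

```bash
python3 r.py
```

```text
[[0.545, -0.208, 0.065], [179.936, 0.027, 140.888], [-0.472, 6.759, 5.859], [2.22, 0.314, -0.175]] 0.013943415859418442 12.85
```

Request:
apply_moves:
  deltas:
    - {"fingers": 5, "delta_pos": [0, 0, 0], "angular": [0, 0, 2]}
    - {"fingers": 5, "delta_pos": [0, 0, 0], "angular": [0, 0, 4]}
    - {"fingers": 5, "delta_pos": [0, 0, 0], "angular": [0, 0, 5]}
    - {"fingers": 5, "delta_pos": [0, 0, 0], "angular": [0, 0, 5]}

```text
clock: 13.25
tool_pos: [0.5447, -0.2078, 0.0646]
orientation: [179.9, 0.0, 135.9]
force: [-0.9, 7.5, 6.0]
opening: 0.0137
gripper_force: 30.0
```

```bash
python3 r.py
```

```text
[[0.545, -0.208, 0.065], [179.934, 0.02, 135.935], [-0.948, 7.481, 6.021], [2.401, 0.241, 0.051]] 0.013657887610074963 13.25
```

Second stop reached, with the same signature. Now the third.

Request:
apply_moves:
  deltas:
    - {"fingers": 5, "delta_pos": [0, 0, 0], "angular": [0, 0, 2]}
    - {"fingers": 5, "delta_pos": [0, 0, 0], "angular": [0, 0, 4]}
    - {"fingers": 5, "delta_pos": [0, 0, 0], "angular": [0, 0, 5]}
    - {"fingers": 5, "delta_pos": [0, 0, 0], "angular": [0, 0, 5]}

```text
clock: 13.65
tool_pos: [0.5448, -0.2078, 0.0646]
orientation: [179.9, 0.0, 131.0]
force: [-0.2, 8.5, 5.6]
opening: 0.014
gripper_force: 30.0
```

```bash
python3 r.py
```

```text
[[0.545, -0.208, 0.065], [179.929, 0.021, 130.953], [-0.165, 8.467, 5.635], [2.487, 0.239, 0.189]] 0.013977020809670324 13.65
```

Request:
apply_moves:
  deltas:
    - {"fingers": 5, "delta_pos": [0, 0, 0], "angular": [0, 0, 2]}
    - {"fingers": 5, "delta_pos": [0, 0, 0], "angular": [0, 0, 4]}
    - {"fingers": 5, "delta_pos": [0, 0, 0], "angular": [0, 0, 6]}
    - {"fingers": 5, "delta_pos": [0, 0, 0], "angular": [0, 0, 8]}
    - {"fingers": 5, "delta_pos": [0, 0, 0], "angular": [0, 0, 10]}
    - {"fingers": 5, "delta_pos": [0, 0, 0], "angular": [0, 0, 10]}

```text
clock: 14.25
tool_pos: [0.5449, -0.2077, 0.0646]
orientation: [179.9, 0.0, 120.9]
force: [-0.5, 6.6, 6.2]
opening: 0.0138
gripper_force: 30.0
```

```bash
python3 r.py
```

```text
[[0.545, -0.208, 0.065], [179.908, 0.006, 120.888], [-0.491, 6.57, 6.233], [2.551, 0.132, -0.187]] 0.013824325439679246 14.25
```

Request:
apply_moves:
  deltas:
    - {"fingers": 5, "delta_pos": [0, 0, 0], "angular": [0, 0, 2]}
    - {"fingers": 5, "delta_pos": [0, 0, 0], "angular": [0, 0, 4]}
    - {"fingers": 5, "delta_pos": [0, 0, 0], "angular": [0, 0, 4.5]}
    - {"fingers": 5, "delta_pos": [0, 0, 0], "angular": [0, 0, 4.5]}

```text
clock: 14.65
tool_pos: [0.5449, -0.2077, 0.0646]
orientation: [179.9, 0.0, 116.4]
force: [0.5, 8.3, 6.3]
opening: 0.0137
gripper_force: 30.0
```

```bash
python3 r.py
```

```text
[[0.545, -0.208, 0.065], [179.903, 0.001, 116.436], [0.527, 8.311, 6.315], [2.598, 0.107, -0.072]] 0.013689135993606508 14.65
```

Request:
apply_moves:
  deltas:
    - {"fingers": 5, "delta_pos": [0, 0, 0], "angular": [0, 0, 0.3]}
    - {"fingers": 5, "delta_pos": [0, 0, 0], "angular": [0, 0, 0.3]}
    - {"fingers": 5, "delta_pos": [0, 0, 0], "angular": [0, 0, 0.3]}

```text
clock: 14.95
tool_pos: [0.5449, -0.2077, 0.0646]
orientation: [179.9, -0.0, 116.2]
force: [1.1, 8.1, 5.4]
opening: 0.0141
gripper_force: 30.0
```

```bash
python3 - <<'E'
exec(open('r.py').read())
s=ctrl.snapshot('scene')
cv2.imwrite('pics/s3.png',cv2.resize(s[150:220,265:335],None,fx=8,fy=8,interpolation=2)[:,:,::-1])
E
```

```text
[[0.545, -0.208, 0.065], [179.903, -0.0, 116.162], [1.139, 8.086, 5.36], [2.702, 0.058, -0.013]] 0.01412954741646905 14.95
```

View pics/s3.png

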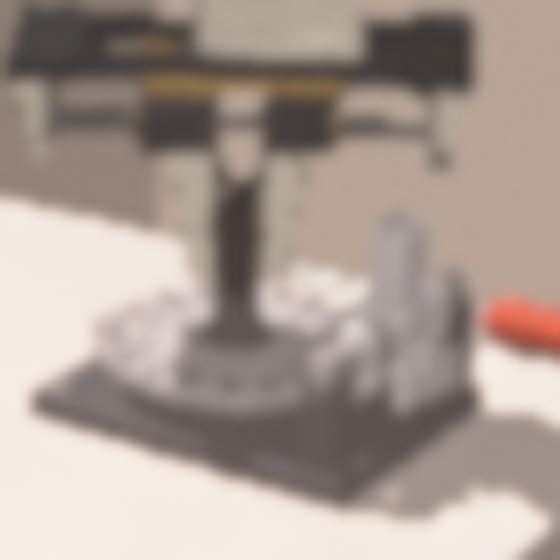

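The knob is gripped and turned 60° at crop (238,240). The guide is still seated upright at crop (400,226), and the residual moment is about 0. I'm handing in.

```bash
python3 -c "
from plant import ctrl
print(ctrl.close_job())"
```

```text
the job is handed in; nothing more can be done
None
```

The guide hangs fully down and upright on the bar between the collars, and the knob is still gripped at the third stop after three counted clicks. I handed the job in at about 15 s.

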